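Square an aluminium profile on the jig

ROBOT

A 6-joint arm with a two-finger parallel gripper is mounted at the origin on the work surface. World frame = base frame: x ahead of the robot, y to its left, z up, the work surface at z = 0. Lengths are in m, angles in rad, forces in N, time in s.
With the tool pointing down it reaches from about 0.35 to 0.85 m from the base axis. Payload 8.1 kg.
Tool frame: the origin (TCP) lies at the very end of the fingers, on their centre line; the grasp point (between the pads) lies robot.grip_point_offset behind it (robot.grip_point_offset is the distance from the TCP to the grasp point, in m); z points along the fingers, y is the line along which they close (so a half turn about z gives the same grasp; the last joint's range is limited). The gripper opens to 93 mm and grips with 3 to 60 N. Pads are 15 mm wide; open, the fingers measure 128 mm over their backs; the gripper's body (75 mm by 188 mm) begins 65 mm behind the grasp point.
Start: joints at [-1.403, 0.13, 1.488, -0, 1.523, -0.085], TCP at [0.15, -0.581, 0.189] pointing down, gripper open.
Joint ranges: [-2.96, 2.96], [-0.89, 2.26], [0.02, 2.5], [-1.34, 4.48], [0, 2.73], [-2.66, 2.66]. Speed limits (rad/s): [2.39, 2.39, 2.79, 3.14, 3.14, 3.14].

INTERFACE

Orientations are given as a rotation vector (axis times angle).
In Python, from plant import robot, eyes gives the robot as it stands. The module is installed in compiled form; this text tells all that it offers.
- The arm moves only by the tool apply_moves, never from a script. Its argument "steps" is one flat list of numbers, 7 for each row, row after row: the shift along the tool's x, y, z in units of 30 mm (1.0 is 30 mm), then the turn, a rotation vector about the tool's x, y, z in units of 6 degrees (1.0 is 6 degrees), then the opening in per cent of the stroke, from 0 (shut) to 100 (fully open). In form: [dx, dy, dz, ax, ay, az, fingers, dx, dy, dz, ax, ay, az, fingers, ...]. A call has 1 to 12 rows; each row shifts and turns the commanded pose from where the row before left it, along the tool's axes as they then stand; what a row does not reach is not made up. A row lasts 1/12 s, in which the tool goes at most 41.7 mm and 7.16 degrees, less where a joint would pass 70% of its speed; a pose out of reach is approached as far as the arm can. A call is refused whole if a number of a shift passes 1 or a number of a turn 1, either way. A call with a gripper value outside its range is refused whole. The fingers move at their own pace and stop on an object; "grip_force" is the grip in N (left out, the last holds). Time passes only in rows, so rows that do not move let the fingers close. It gives the time, the measured TCP pose, the force, the opening and the grip force at its end, in the units of the state.
- robot.read_state(): the state, without advancing time (a new reading comes with each control period).
- eyes.read_camera(name): name is "scene" or "top"; returns the picture (480x640x3 uint8, red, green, blue); there is no depth.
- eyes.calibration(name): a dict with "K" (3x3 intrinsics, pixels), "k1" (the pictures are not rectified: a ray, as slopes to the right and down, at radius r is drawn at 1 + k1 r^2 times it, then the intrinsics apply), "R" (3x3) and "t" (3): a world point X has camera coordinates R X + t. Camera axes: x right, y down, z forward; pixel columns grow to the right and rows downward; lengths in m; the calibration is good to about 2 mm. A picture is of the moment at which its call begins. calibration takes no time and is no camera call.
- robot.close_job(): hands the job in; it is judged then, once.
Trained networks look in the newest picture that a camera, given by its name, has taken for a name from the list of things; names that differ only in an ending like _2 or _b are one class to them, and where a whole thing is asked for, a point or a joint stands for the part that bears it (a point fixed in the world has none). Each returns a list of dicts, best first, with "conf" (0 to 1); they miss things now and then, are a little off and sometimes report something else, mostly with a low value. They report only what shows in the picture. A call takes as long as a camera call. They do not tell look-alikes from the thing itself.
- eyes.search_frame(camera, thing): "rect" ([left, top, width, height] in pixels, round what is visible of it).
- eyes.place_of(camera, thing): "xy" ([column, row] in pixels: a listed point, or the origin of a listed thing).
The state is a dict: "t": time; "q": joint angles; "dq": joint speeds; "joint_torque": joint torques, N m; "tool_pos": TCP position; "orientation": TCP orientation; "force": force on the tool from outside, world axes, zero at the start; "wrist_torque": the same for the moment, N m; "opening": finger opening in m; "gripper_force": force on a finger pad.
Only numpy, scipy, OpenCV 4.12 (cv2) and the standard library are available. Lean on these libraries where they do the work, as an engineer would, in place of code of your own. Each camera call takes 0.05 s, during which the arm holds its last target. There are 200 camera calls.

TASK

A cut length of aluminium profile lies askew on the squaring jig. Without lifting it off the plate, slide it until its near end bears on the fixed round post while it is still well askew, then, keeping that end on the post, swing it about the post until it has pushed the spring stop back and lies in line, flat against both stop blocks, and let go. Go gently: never push it against the post or the blocks with more than 20 N, and leave everything else where it is.

Things in the scene. Friction and masses are not known exactly. Their poses are not given: they have to be found in the camera images.
- jig: The squaring jig, fixed to the bench: dark steel plate 240 (its x) by 360 (its y) by 10 mm thick, carrying a post, two stop blocks and a spring stop. Origin: centre of the plate's underside; z up. At its y = -157, x = 60 stands the grey spring housing, 44 (x) by 30 (y) by 30 mm high.
- seat (a point): Where the profile's centre belongs, 15 mm above the plate's top: jig x = 60, y = 0, z = 25 mm; axes as the jig's. Home, the profile lies along jig y, its near end on the post, its +x side (jig x = 75) against both blocks, its other end on the spring stop.
- post_mid (a point): Centre of the fixed round post, 15 mm above the plate's top face: jig x = 60, y = 110, z = 25 mm. Post: plain steel, 20 mm diameter, 34 mm high, upright.
- rail_mid (a point): Centre (half-way up) of the loose aluminium slotted profile: square bar 30 by 30 by 200 mm long, about 0.2 kg, lying on the jig plate on the blocks' -x side. Its long axis is its own y, z up; its +y end is the near one, by the post. It starts 24 to 41 degrees askew: turned clockwise from above against jig y, its far end toward jig -x.
- rail: The same profile; origin at the centre of its underside, axes as for rail_mid.
- spring_stop (a joint): How far the spring stop is pushed back, m: 0 free, 0.008 fully back, 0.003 with the profile home. The stop is an upright round steel nose 32 mm in diameter, top 26 mm above the plate, centred when free at jig x = 60, y = -113; it slides toward jig -y, taking about 2 N to start and 0.7 N more per mm.
- post: The post itself (origin at its foot, centre).
- block_a: Stop block on the post's side (jig y = +72), 25 (x) by 22 (y) by 24 mm high, its face toward -x at jig x = 75; origin at the centre of its underside.
- block_b: Stop block on the spring's side (jig y = -72), same size and same face line; origin at the centre of its underside.
- offcut: Bystander: 50 mm offcut of the same profile, on the jig plate's corner; origin under its centre.
- terminal: Bystander: grey terminal block 34 by 40 by 28 mm on the jig plate behind the post.
- screwdriver: Bystander: screwdriver on the bench to the robot's right.
- wrench: Bystander: wrench on the bench to the left.
- pliers: Bystander: pliers with orange handles on the bench to the right.
- contactor: Bystander: white and grey contactor, 75 by 45 by 80 mm, on the bench to the left.
- oil: Bystander: small white bottle, 50 mm diameter, 130 mm high, on the bench to the left.
Mind the look-alikes: they are no part of the job. Of the things shaped like the rail, the aluminium one is meant.

How it is judged:
By the outcome, as a careful person would: the job done as asked, in the order asked, and still so for the second after the job is handed in, with the robot touching nothing.
It also fails if it takes over 64 s, if anything falls off the work surface, if the arm or the gripper's body presses on something with over 40 N, if the wrist force passes 120 N, or if a joint passes its speed limit or range.

## Working session

There is one attempt and no reset: what is moved stays moved. The work goes in short steps, Python scripts to look and compute and a tool call to move; the robot and the scene stay as the last step left them, time stands still between calls to the robot, and variables do not carry over. Pictures are saved under pics/ and viewed, at most 10 in all, crops included, and the job is handed in when it is done.

Besides the shell and the picture viewer there is one more tool, called as a command line: name --argument value ..., lists and objects as JSON in quotes. apply_moves: Moves the arm, as the interface text tells. Its arguments: {"type":"object","properties":{"steps":{"type":"array"},"grip_force":{"type":"number"}},"required":["steps"]}

```bash
mkdir -p pics; cat > h.py <<'E'
import numpy as np, cv2
from plant import robot, eyes
from scipy.spatial.transform import Rotation as Ro
def ray(cam,px):
    c=eyes.calibration(cam);K=np.array(c["K"]);R=np.array(c["R"]);t=np.array(c["t"])
    d=(np.array(px,float)-K[:2,2])/[K[0,0],K[1,1]]
    s=d.copy()
    for _ in range(20): s=d/(1+c["k1"]*(s@s))
    return -R.T@t, R.T@np.array([s[0],s[1],1])
def onz(cam,px,z):
    o,v=ray(cam,px); return o+v*(z-o[2])/v[2]
def proj(cam,X):
    c=eyes.calibration(cam);K=np.array(c["K"]);p=np.array(c["R"])@X+np.array(c["t"])
    s=p[:2]/p[2]; s=s*(1+c["k1"]*(s@s)); return K[:2,:2]@s+K[:2,2]
E
python3 - <<'E'
from h import *
for cam in("scene","top"):
    im=eyes.read_camera(cam); cv2.imwrite(f"pics/{cam}0.png",im[:,:,::-1])
    print(cam,onz(cam,(320,240),0), ray(cam,(320,240))[0])
    for n,z in(("jig",0),("seat",.025),("post_mid",.025),("post",.01),("rail_mid",.025),("rail",.01),("block_a",.01),("block_b",.01),("spring_stop",.02),("offcut",.01),("terminal",.01)):
        for d in eyes.place_of(cam,n)[:4] if n!="spring_stop" else []: print(n,round(d["conf"],2),np.round(d["xy"],1),onz(cam,d["xy"],z).round(4))
print(robot.read_state(), robot.grip_point_offset)
E
```

```text
scene [0.39679907 0.01023345 0.        ] [1.31958435 0.58196088 1.1114392 ]
jig 0.66 [305.5 278.2] [0.544 0.055 0.   ]
seat 0.65 [300.2 291. ] [0.6061 0.0792 0.025 ]
post_mid 0.69 [335.8 303.6] [0.5915 0.1806 0.025 ]
post 0.46 [319.2 311.8] [0.6275 0.1523 0.01  ]
rail_mid 0.98 [274.5 181.7] [ 0.2715 -0.2439  0.025 ]
rail_mid 0.84 [420.4 234.8] [0.2412 0.2615 0.025 ]
rail 0.92 [310.4 271.9] [0.5245 0.0587 0.01  ]
rail 0.67 [418.1 238. ] [0.2423 0.2569 0.01  ]
rail 0.62 [279.2 187.1] [ 0.2714 -0.2261  0.01  ]
block_a 0.7 [321.9 311.9] [0.624  0.1584 0.01  ]
block_a 0.47 [270.6 297.8] [0.6578 0.0185 0.01  ]
block_b 0.7 [321.9 311.9] [0.624  0.1584 0.01  ]
block_b 0.47 [270.6 297.8] [0.6578 0.0185 0.01  ]
offcut 0.57 [366.7 267.4] [0.426  0.1832 0.01  ]
terminal 0.63 [346.  319.5] [0.6113 0.2235 0.01  ]
top [0.42675233 0.03942279 0.        ] [0.4036805  0.0494275  1.10288365]
jig 0.63 [306.6 189.9] [0.5502 0.0715 0.    ]
seat 0.74 [299.7 165.1] [0.6069 0.0872 0.025 ]
post_mid 0.4 [258.9 175.4] [0.5827 0.1855 0.025 ]
post 0.55 [261.4 178.4] [0.5778 0.1814 0.01  ]
rail_mid 0.91 [435.6 308.
[... 580 characters left out ...]
 1.1, 'q': array([-1.40341729e+00,  1.30422056e-01,  1.48819645e+00, -1.45064680e-05,
        1.52302514e+00, -8.54402342e-02]), 'dq': array([ 1.10116920e-03,  6.80796369e-05, -4.92930868e-04,  1.35307343e-03,
       -7.09165801e-05, -1.64075141e-03]), 'joint_torque': array([ 2.20216839e-04, -5.59762323e+01, -4.92064476e+01,  7.69601064e-02,
        2.26230815e-02,  2.35979275e-05]), 'tool_pos': array([ 0.15007201, -0.58092098,  0.18942398]), 'orientation': array([-3.11647559e+00, -3.96065514e-01,  2.60221384e-05]), 'force': array([-0.23577865,  0.2760365 ,  0.22449336]), 'wrist_torque': array([0.00976792, 0.0071305 , 0.03608339]), 'gripper_force': 0.0, 'opening': 0.09297851552464428} 0.0188
```

View pics/top0.png

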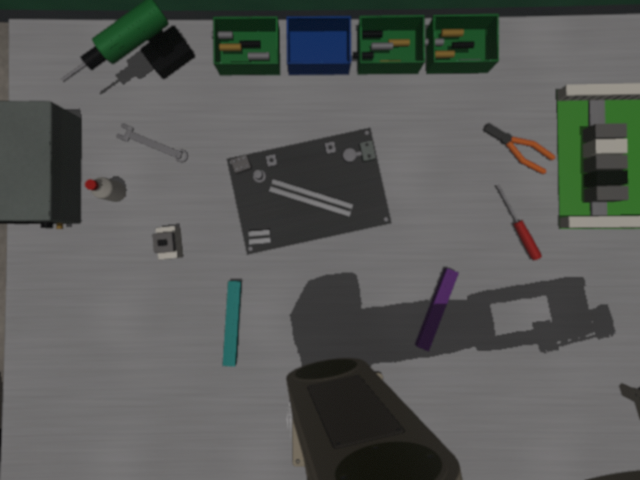

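View pics/scene0.png

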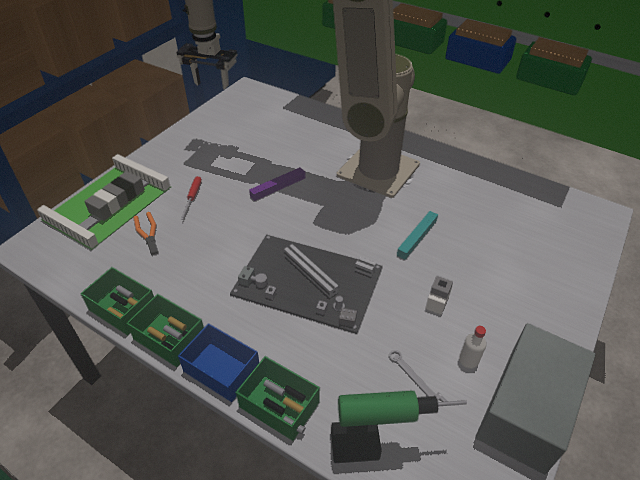

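Candidates in the top picture are the purple bar (437,308), the teal bar (232,322) and the aluminium bar on the jig (310,198). I choose the aluminium one, which lies on the jig plate. Checking it in a close crop.

```bash
python3 - <<'E'
from h import *
im=eyes.read_camera("top")
cv2.imwrite("pics/c1.png",cv2.resize(im[115:265,215:405],None,fx=4,fy=4,interpolation=cv2.INTER_CUBIC)[:,:,::-1])
E
```

```text
(no output)
```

View pics/c1.png

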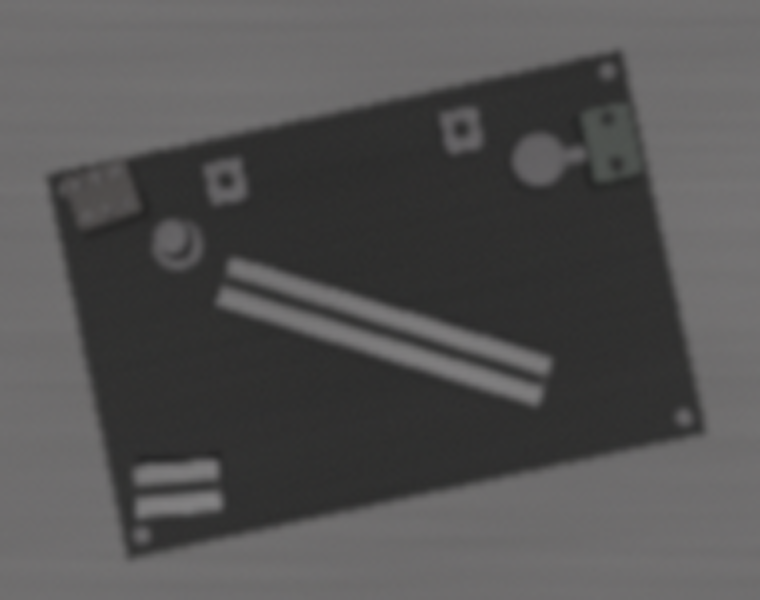

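The crop confirms the aluminium profile: ends at crop (223,280) and (547,382). The post is at (176,243), the blocks at (226,181) and (461,129), and the nose at (539,159).

```bash
cat >> h.py <<'E'
def fit(local,world):
    l=np.array(local)[:,:2];w=np.array(world)[:,:2];a=l-l.mean(0);b=w-w.mean(0)
    th=np.arctan2((a[:,0]*b[:,1]-a[:,1]*b[:,0]).sum(),(a*b).sum())
    R=np.array([[np.cos(th),-np.sin(th)],[np.sin(th),np.cos(th)]]);t=w.mean(0)-R@l.mean(0)
    return th,t,w-(l@R.T+t)
E
python3 - <<'E'
from h import *
cp=lambda p:(np.array(p)+.5)/4-.5+[215,115]
W=lambda p,z:onz("top",cp(p),z)
L=[(.12,.18),(.12,-.18),(-.12,-.18),(-.12,.18),(.0875,.072),(.0875,-.072),(.06,-.113)]
P=[((50,175),.01),((622,52),.01),((705,432),.01),((130,557),.01),((226,181),.034),((461,129),.034),((539,159),.036)]
th,t,r=fit(L,[W(*p) for p in P]);print("jig",th,np.degrees(th),t,(r*1e3).round(1))
R=np.array([[np.cos(th),-np.sin(th)],[np.sin(th),np.cos(th)]])
Lr=[(.015,.1),(.015,-.1),(-.015,-.1),(-.015,.1)]
a,tr,r=fit(Lr,[W(p,.04) for p in((230,257),(552,358),(541,406),(216,303))]);print("rail",np.degrees(a),tr,(r*1e3).round(1),"jigframe",R.T@(tr-t),np.degrees(a-th))
print("post top meas",R.T@(W((174,239),.044)[:2]-t))
E
```

```text
jig 0.20651302651231082 11.832324833628684 [0.54746655 0.06628252] [[-0.6 -2.3]
 [-1.6  0.4]
 [ 0.6  1.7]
 [ 1.  -1.3]
 [-0.1  0.4]
 [ 0.5  0.8]
 [ 0.2  0.3]]
rail -17.904880414691203 [0.52707148 0.06093509] [[-0.4  0.8]
 [-0.3  0.8]
 [-0.2 -1.6]
 [ 0.9  0. ]] jigframe [-0.0210582  -0.00105183] -29.737205248319885
post top meas [0.05810978 0.10907   ]
```

apply_moves --steps '[0,0,0,0,0,-0.8,100,0,0,0,0,0,-0.8,100,0,0,0,0,0,-0.8,100,0,0,0,0,0,-0.8,100,0,0,0,0,0,-0.8,100,0,0,0,0,0,-0.8,100,0,0,0,0,0,-0.8,100,0,0,0,0,0,-0.8,100,0,0,0,0,0,-0.8,100,0,0,0,0,0,-0.8,100,0,0,0,0,0,-0.8,100,0,0,0,0,0,-0.8,100]'

```text
t: 2.15
tool_pos: [0.1501, -0.5809, 0.1894]
orientation: [2.536, 1.854, 0.0]
force: [-0.6, -0.2, -0.2]
opening: 0.0929
gripper_force: 0.0
```

apply_moves --steps '[0.9,0.2,0,0,0,0,100,0.9,0.2,0,0,0,0,100,0.9,0.2,0,0,0,0,100,0.9,0.2,0,0,0,0,100,0.9,0.2,0,0,0,0,100,0.9,0.2,0,0,0,0,100,0.9,0.2,0,0,0,0,100,0.9,0.2,0,0,0,0,100,0.9,0.2,0,0,0,0,100,0.9,0.2,0,0,0,0,100,0.9,0.2,0,0,0,0,100,0.9,0.2,0,0,0,0,100]'

```text
t: 3.15
tool_pos: [0.3188, -0.2936, 0.1897]
orientation: [2.54, 1.848, 0.0]
force: [1.0, -0.5, 0.6]
opening: 0.0926
gripper_force: 0.0
```

apply_moves --steps '[0.9,0.2,0,0,0,0,100,0.9,0.2,0,0,0,0,100,0.9,0.2,0,0,0,0,100,0.9,0.2,0,0,0,0,100,0.9,0.2,0,0,0,0,100,0.9,0.2,0,0,0,0,100,0.9,0.2,0,0,0,0,100,0.9,0.2,0,0,0,0,100,0.9,0.2,0,0,0,0,100,0.9,0.2,0,0,0,0,100,0.9,0.2,0,0,0,0,100,0.9,0.2,0,0,0,0,100]'

```text
t: 4.15
tool_pos: [0.487, -0.0073, 0.1896]
orientation: [2.54, 1.848, 0.001]
force: [0.6, 0.4, -0.5]
opening: 0.0932
gripper_force: 0.0
```

```bash
cat >> h.py <<'E'
JT=0.206513; JO=np.array([0.547467,0.066283])
def R2(a): return np.array([[np.cos(a),-np.sin(a)],[np.sin(a),np.cos(a)]])
def where():
    "TCP in jig frame (mm), tool-y yaw rel. jig x (deg)= rail askew angle"
    s=robot.read_state(); M=Ro.from_rotvec(s["orientation"]).as_matrix(); y=M[:2,1]
    a=np.arctan2(y[1],y[0])-JT
    F=s["force"]; f=np.r_[M.T@F]
    print("t",round(s["t"],2),"jig",(R2(JT).T@(s["tool_pos"][:2]-JO)*1e3).round(2),"z",s["tool_pos"][2].round(4),"ang",np.degrees(a).round(2),"Ftool",f.round(2),"open",round(s["opening"]*1e3,1),"grip",round(s["gripper_force"],1),"tilt",M[2,2].round(5))
    return s,M,a
def to(xj,yj,ang=None):
    "shift needed in tool units to reach jig point (mm); turn in units"
    s,M,a=where(); d=R2(JT)@np.array([xj,yj])/1e3+JO-s["tool_pos"][:2]
    print("tool dx,dy units",(M[:2,:2].T@d/.03).round(3),"" if ang is None else -(ang-np.degrees(a))/6)
E
python3 -c "
from h import *
to(-21.06,-1.05,-29.74)"
```

```text
t 4.15 jig [-74.22 -59.62] z 0.1896 ang -29.74 Ftool [0.61 0.47 0.51] open 93.2 grip 0.0 tilt -1.0
tool dx,dy units [2.574 0.57 ] 0.00012130521018605123
```

apply_moves --steps '[0.86,0.19,0,0,0,0,100,0.86,0.19,0,0,0,0,100,0.86,0.19,0,0,0,0,100,0,0,0.8,0,0,0,100,0,0,0.8,0,0,0,100,0,0,0.8,0,0,0,100,0,0,0.8,0,0,0,100,0,0,0.8,0,0,0,100,0,0,0.8,0,0,0,100,0,0,0.5,0,0,0,100,0,0,0.3,0,0,0,100,0,0,0,0,0,0,100]'

```text
t: 5.15
tool_pos: [0.5247, 0.0597, 0.0192]
orientation: [-2.538, -1.847, 0.005]
force: [-0.8, -0.5, 0.6]
opening: 0.0932
gripper_force: 0.0
```

```bash
python3 -c "
from h import *
to(-21.06,-1.05,-29.74)
im=eyes.read_camera('top')
cv2.imwrite('pics/c2.png',cv2.resize(im[115:265,215:405],None,fx=4,fy=4,interpolation=cv2.INTER_CUBIC)[:,:,::-1])"
```

```text
t 5.15 jig [-23.64  -1.77] z 0.0192 ang -29.75 Ftool [-0.69 -0.57 -0.61] open 93.2 grip 0.0 tilt -0.99999
tool dx,dy units [0.064 0.063] -0.001752975019491269
```

View pics/c2.png

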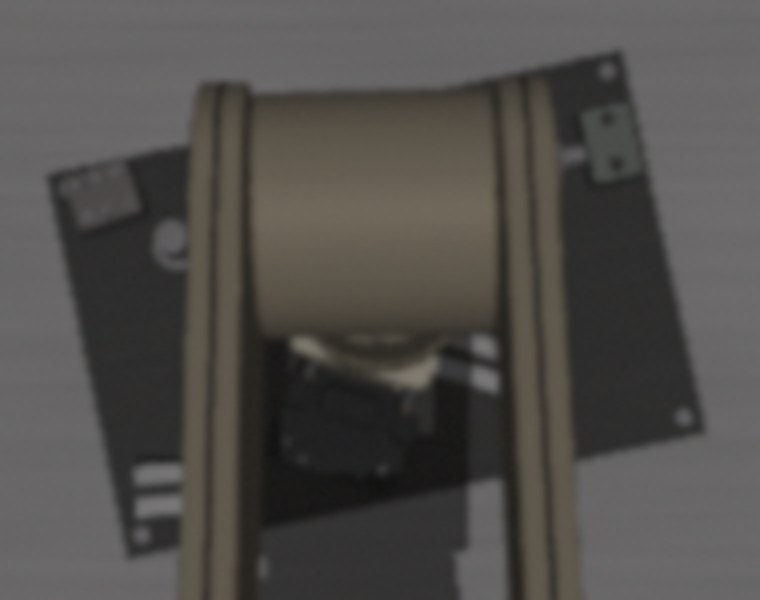

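apply_moves --steps '[0.06,0.06,0.15,0,0,0,100,0,0,0,0,0,0,100,0,0,0,0,0,0,60,0,0,0,0,0,0,40,0,0,0,0,0,0,25,0,0,0,0,0,0,25,0,0,0,0,0,0,25,0,0,0,0,0,0,25,0,0,0,0,0,0,25,0,0,0,0,0,0,25]' --grip_force 10

```text
t: 6.03
tool_pos: [0.5288, 0.0609, 0.0169]
orientation: [-2.54, -1.848, 0.0]
force: [-0.1, -0.4, -0.4]
opening: 0.0443
gripper_force: 0.0
```

```bash
python3 -c "
from h import *
to(-21.06,-1.05,-29.74)
im=eyes.read_camera('scene')
cv2.imwrite('pics/c3.png',cv2.resize(im[220:345,220:400],None,fx=4,fy=4,interpolation=cv2.INTER_CUBIC)[:,:,::-1])"
```

```text
t 6.03 jig [-19.4   -1.44] z 0.0169 ang -29.75 Ftool [-0.43  0.08  0.37] open 44.3 grip 0.0 tilt -1.0
tool dx,dy units [-0.016 -0.054] -0.0012809191451476447
```

View pics/c3.png

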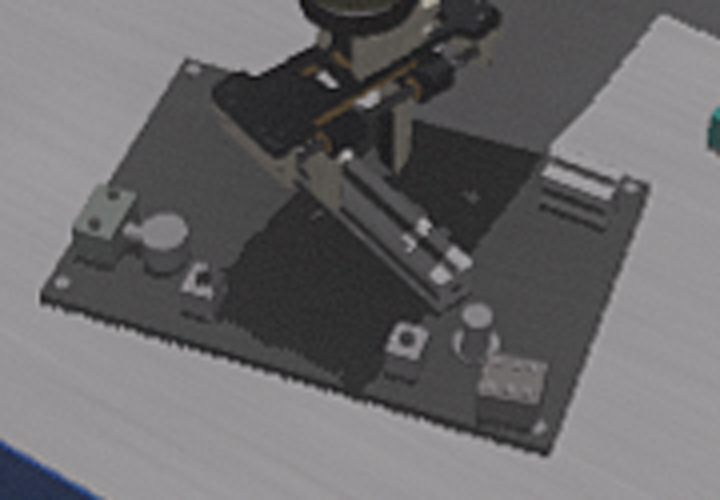

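The scene picture shows the fingers astride the aluminium profile, whose near end is at crop (455,280), short of the post at (478,330). Recentre and finish closing.

apply_moves --steps '[0,-0.05,0,0,0,0,25,0,0,0,0,0,0,25,0,0,0,0,0,0,25,0,0,0,0,0,0,25,0,0,0,0,0,0,25,0,0,0,0,0,0,25]' --grip_force 10

```text
t: 6.58
tool_pos: [0.5274, 0.0614, 0.017]
orientation: [2.54, 1.848, 0.0]
force: [-0.3, 1.0, -0.1]
opening: 0.0232
gripper_force: 0.0
```

```bash
python3 -c "
from h import *
to(-21.06,-1.05,-29.74)"
```

```text
t 6.58 jig [-20.62  -0.71] z 0.017 ang -29.75 Ftool [ 0.89 -0.63  0.07] open 23.2 grip 0.0 tilt -1.0
tool dx,dy units [-0.017 -0.007] -0.0012049643533795045
```

```bash
python3 -c "
from h import *
s,M,a=where()
im=eyes.read_camera('scene')
cv2.imwrite('pics/c4.png',cv2.resize(im[225:305,250:360],None,fx=7,fy=7,interpolation=cv2.INTER_CUBIC)[:,:,::-1])
p=s['tool_pos'];off=np.array([250,225])
f=lambda X:((proj('scene',X)-off+.5)*7-.5).round(0)
print('tcp',f(p))
for sg in(1,-1): print('tip',f(p+M[:,1]*sg*.0116),'top',f(p+M[:,1]*sg*.0116-M[:,2]*.065))
for y in(.1,-.1):
  for x in(.015,-.015):
    q=R2(JT+np.radians(-29.74))@[x,y]+[.52707,.06094]; print('railcorner',f(np.r_[q,.04]))
"
```

```text
t 6.58 jig [-20.62  -0.71] z 0.017 ang -29.75 Ftool [ 0.89 -0.63  0.07] open 23.2 grip 0.0 tilt -1.0
tcp [427. 327.]
tip [405. 341.] top [402. 230.]
tip [450. 313.] top [449. 202.]
railcorner [565. 461.]
railcorner [625. 421.]
railcorner [241. 163.]
railcorner [300. 128.]
```

View pics/c4.png

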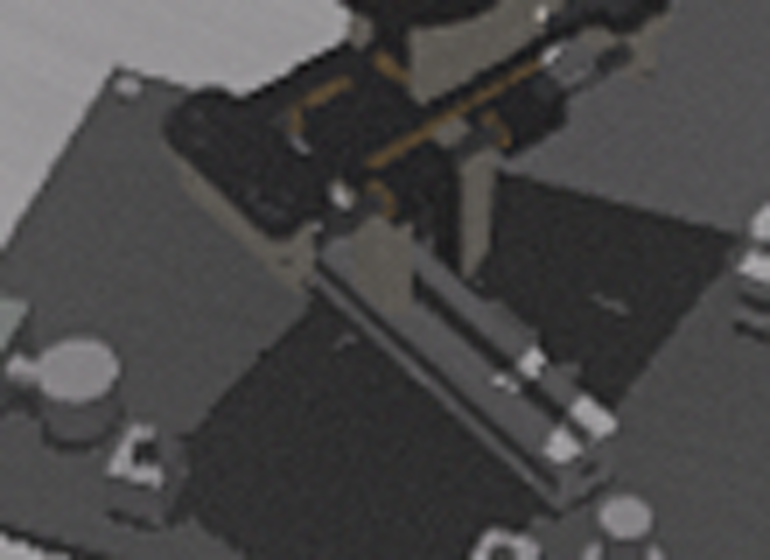

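The fingers closed to 23 mm without contact. In the picture the tips appear at the rail's top face, at crop (395,310), when they should be at (405,341) beside it, so they are really about 20 mm higher than read. I'll open and go lower with force checks.

apply_moves --steps '[0,0,0,0,0,0,60,0,0,0,0,0,0,60,0,0,0,0,0,0,60,0,0,0,0,0,0,60,0,0,0,0,0,0,60,0,0,0,0,0,0,60,0,0,0,0,0,0,60]'

```text
t: 7.22
tool_pos: [0.5274, 0.0614, 0.017]
orientation: [-2.54, -1.848, -0.0]
force: [-0.2, -0.1, 0.0]
opening: 0.0557
gripper_force: 0.0
```

```bash
python3 -c "
from h import *
s,M,a=where()
im=eyes.read_camera('scene')
cv2.imwrite('pics/c5.png',cv2.resize(im[225:305,250:360],None,fx=7,fy=7,interpolation=cv2.INTER_CUBIC)[:,:,::-1])
p=s['tool_pos'];off=np.array([250,225]);o=s['opening']/2
f=lambda X:((proj('scene',X)-off+.5)*7-.5).round(0)
for sg in(1,-1):
  for w in(o,o+.0175): print('tip',sg,w,[f(p+M[:,1]*sg*w-M[:,2]*h) for h in(0,.023,.065)])
"
```

```text
t 7.22 jig [-20.68  -0.7 ] z 0.017 ang -29.75 Ftool [-0.17 -0.17 -0.  ] open 55.7 grip 0.0 tilt -1.0
tip 1 0.027837970313552885 [array([372., 361.]), array([371., 323.]), array([369., 250.])]
tip 1 0.04533797031355288 [array([337., 383.]), array([336., 345.]), array([333., 272.])]
tip -1 0.027837970313552885 [array([481., 293.]), array([482., 255.]), array([482., 182.])]
tip -1 0.04533797031355288 [array([515., 272.]), array([515., 234.]), array([516., 161.])]
```

View pics/c5.png

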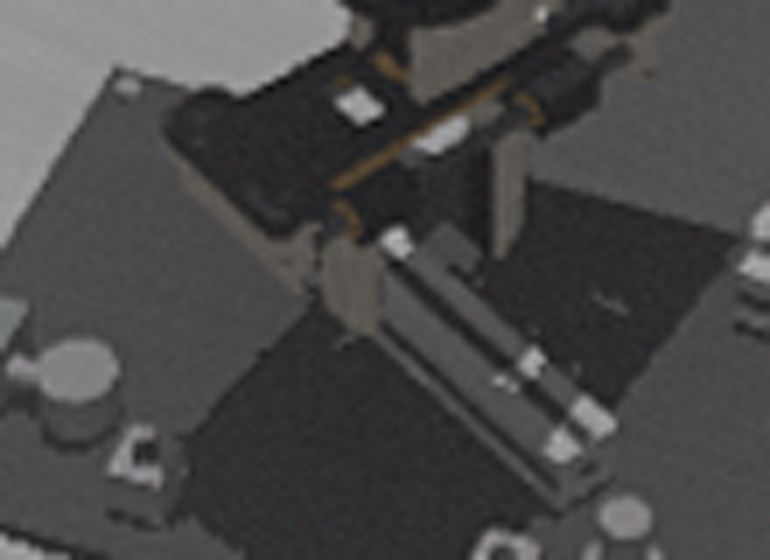

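The tips (350–380, 335) match a height about 22 mm above the reading. The fingers straddle the rail but are only just at top height. Lowering stepwise.

apply_moves --steps '[0,0,0.2,0,0,0,60,0,0,0.1,0,0,0,60,0,0,0,0,0,0,60,0,0,0,0,0,0,60]'

```text
t: 7.6
tool_pos: [0.5268, 0.0613, 0.0073]
orientation: [-2.54, -1.848, 0.001]
force: [-0.4, -0.2, -0.6]
opening: 0.056
gripper_force: 0.0
```

```bash
python3 -c "
from h import *
where()"
```

```text
t 7.6 jig [-21.22  -0.6 ] z 0.0073 ang -29.75 Ftool [-0.35 -0.27  0.61] open 56.0 grip 0.0 tilt -1.0
```

apply_moves --steps '[0,0,0.15,0,0,0,60,0,0,0.1,0,0,0,60,0,0,0,0,0,0,60,0,0,0,0,0,0,60]'

```text
t: 7.93
tool_pos: [0.527, 0.0614, 0.0]
orientation: [-2.54, -1.848, 0.001]
force: [-0.6, -0.4, 0.2]
opening: 0.0557
gripper_force: 0.0
```

apply_moves --steps '[0,0,0,0,0,0,25,0,0,0,0,0,0,25,0,0,0,0,0,0,25,0,0,0,0,0,0,25,0,0,0,0,0,0,25,0,0,0,0,0,0,25,0,0,0,0,0,0,25]' --grip_force 10

```text
t: 8.52
tool_pos: [0.5275, 0.0614, 0.0006]
orientation: [2.54, 1.848, 0.0]
force: [-0.1, 0.3, 1.5]
opening: 0.0299
gripper_force: 10.0
```

```bash
python3 -c "
from h import *
where()"
```

```text
t 8.52 jig [-20.57  -0.7 ] z 0.0006 ang -29.75 Ftool [ 0.25 -0.19 -1.48] open 29.9 grip 10.0 tilt -1.0
```

Gripped: 29.9 mm opening at 10 N. Now slide toward the post: 15 mm sideways and 20 mm along.

apply_moves --steps '[0.1,0.1,0,0,0,0,25,0.15,0.1,0,0,0,0,25,0.15,0.1,0,0,0,0,25,0.15,0.1,0,0,0,0,25,0.1,0.1,0,0,0,0,25,0,0,0,0,0,0,25,0,0,0,0,0,0,25]'

```text
t: 9.1
tool_pos: [0.5484, 0.0759, 0.0005]
orientation: [2.54, 1.849, 0.002]
force: [0.9, 1.2, 1.4]
opening: 0.0293
gripper_force: 10.0
```

```bash
python3 -c "
from h import *
to(5.4,14.5)"
```

```text
t 9.1 jig [2.91 9.18] z 0.0005 ang -29.73 Ftool [ 1.44  0.5  -1.44] open 29.3 grip 10.0 tilt -1.0
tool dx,dy units [ 0.195 -0.016]
```

apply_moves --steps '[0.04,0,0,0,0,0,25,0.04,0,0,0,0,0,25,0.04,0,0,0,0,0,25,0,0,0,0,0,0,25,0,0,0,0,0,0,25]'

```text
t: 9.52
tool_pos: [0.5487, 0.0787, 0.0005]
orientation: [2.54, 1.848, 0.0]
force: [-0.9, -1.4, 4.2]
opening: 0.0301
gripper_force: 10.0
```

apply_moves --steps '[0.03,0,0,0,0,0,25,0,0,0,0,0,0,25,0,0,0,0,0,0,25]'

```text
t: 9.77
tool_pos: [0.549, 0.0795, 0.0006]
orientation: [2.54, 1.848, -0.0]
force: [-1.1, -2.4, 4.1]
opening: 0.0299
gripper_force: 10.0
```

```bash
python3 -c "
from h import *
to(5.4,14.5)"
```

```text
t 9.77 jig [ 4.23 12.64] z 0.0006 ang -29.75 Ftool [-2.58 -0.31 -4.09] open 29.9 grip 10.0 tilt -1.0
tool dx,dy units [0.073 0.003]
```

apply_moves --steps '[0.03,0,0,0,0,0,25,0,0,0,0,0,0,25,0,0,0,0,0,0,25]'

```text
t: 10.02
tool_pos: [0.5494, 0.0805, 0.0005]
orientation: [2.54, 1.848, 0.0]
force: [-1.4, -3.1, 6.0]
opening: 0.0295
gripper_force: 10.0
```

```bash
python3 -c "
from h import *
to(5.4,14.5)"
```

```text
t 10.02 jig [ 4.76 13.49] z 0.0005 ang -29.75 Ftool [-3.33 -0.36 -6.03] open 29.5 grip 10.0 tilt -1.0
tool dx,dy units [0.04  0.002]
```

apply_moves --steps '[0.03,0,0,0,0,0,25,0,0,0,0,0,0,25,0,0,0,0,0,0,25]'

```text
t: 10.27
tool_pos: [0.5497, 0.0813, 0.0005]
orientation: [2.54, 1.848, 0.0]
force: [-0.6, -2.8, 5.1]
opening: 0.0303
gripper_force: 10.0
```

```bash
python3 -c "
from h import *
to(5.4,14.5)"
```

```text
t 10.27 jig [ 5.27 14.24] z 0.0005 ang -29.75 Ftool [-2.87  0.28 -5.15] open 30.3 grip 10.0 tilt -1.0
tool dx,dy units [ 0.01  -0.001]
```

```bash
python3 -c "
from h import *
im=eyes.read_camera('scene')
cv2.imwrite('pics/c6.png',cv2.resize(im[240:315,270:370],None,fx=8,fy=8,interpolation=cv2.INTER_CUBIC)[:,:,::-1])
off=np.array([270,240])
f=lambda X:((proj('scene',X)-off+.5)*8-.5).round(0)
J=lambda x,y,z:np.r_[R2(JT)@[x/1e3,y/1e3]+JO,z]
a=np.radians(-29.75)
print('post top',f(J(60,110,.044)),'foot',f(J(60,110,.01)))
for u,v in((15,100),(-15,100),(15,-100)):
  q=R2(a)@[u,v]+[5.3,14.3]; print(u,v,f(J(*q,.04)),f(J(*q,.01)))
"
```

```text
post top [559. 467.] foot [556. 531.]
15 100 [503. 479.] [501. 536.]
-15 100 [572. 433.] [569. 489.]
15 -100 [126. 128.] [130. 186.]
```

View pics/c6.png

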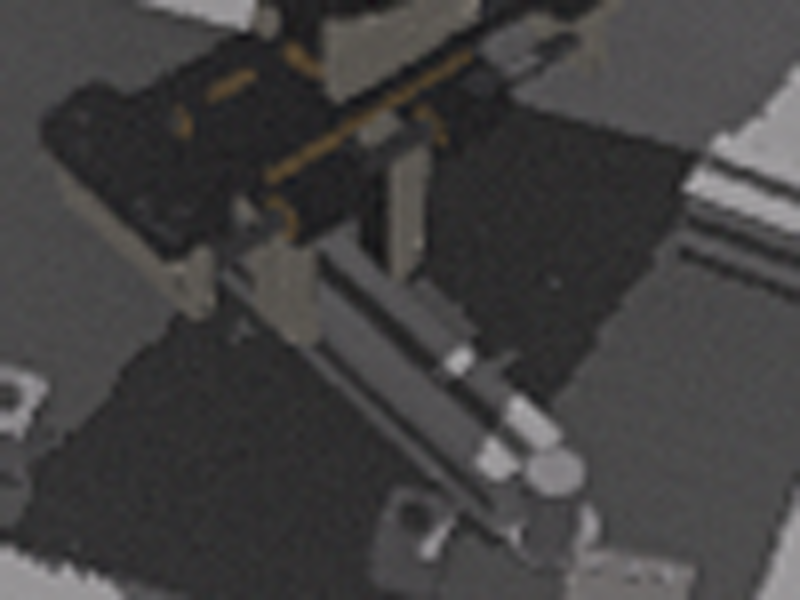

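apply_moves --steps '[0.03,0,0,0,0,0,25,0,0,0,0,0,0,25,0,0,0,0,0,0,25]'

```text
t: 10.57
tool_pos: [0.55, 0.0821, 0.0005]
orientation: [2.54, 1.848, 0.0]
force: [-1.3, -1.8, 5.9]
opening: 0.0301
gripper_force: 10.0
```

```bash
python3 -c "
from h import *
to(5.4,14.5)"
```

```text
t 10.57 jig [ 5.71 15.01] z 0.0005 ang -29.74 Ftool [-2.13 -0.68 -5.93] open 30.1 grip 10.0 tilt -1.0
tool dx,dy units [-0.02 -0.  ]
```

apply_moves --steps '[0.03,0,0,0,0,0,25,0,0,0,0,0,0,25,0,0,0,0,0,0,25]'

```text
t: 10.82
tool_pos: [0.55, 0.0824, 0.0005]
orientation: [2.54, 1.848, -0.001]
force: [-2.3, -4.8, 6.2]
opening: 0.0297
gripper_force: 10.0
```

```bash
python3 -c "
from h import *
to(5.4,14.5)"
```

```text
t 10.82 jig [ 5.82 15.25] z 0.0005 ang -29.75 Ftool [-5.29 -0.73 -6.17] open 29.7 grip 10.0 tilt -1.0
tool dx,dy units [-0.029  0.   ]
```

Contact: axial force jumped to 5 N and the tool stopped advancing. Relieve the downward load slightly and start the swing.

apply_moves --steps '[0,0,-0.02,0,0,0,25,0,0.095,0,0,0,-0.25,25,0,0.095,0,0,0,-0.25,25,0.005,0.095,0,0,0,-0.25,25,0,0.095,0,0,0,-0.25,25,0,0,0,0,0,0,25,0,0,0,0,0,0,25]'

```text
t: 11.4
tool_pos: [0.5605, 0.0798, 0.0005]
orientation: [-2.44, -1.979, 0.002]
force: [-2.5, -3.9, 3.1]
opening: 0.0301
gripper_force: 10.0
```

```bash
cat >> h.py <<'E'
def sw(P=(60,110),d=109.15):
    s,M,a=where(); ax=np.array([-np.sin(a),np.cos(a)]); p=np.array(P)-d*ax
    print("ideal here:"); to(*p)
E
python3 -c "
from h import *
sw()"
```

```text
t 11.4 jig [15.51 10.51] z 0.0005 ang -23.75 Ftool [-4.36 -1.64 -3.11] open 30.1 grip 10.0 tilt -1.0
ideal here:
t 11.4 jig [15.51 10.51] z 0.0005 ang -23.75 Ftool [-4.36 -1.64 -3.11] open 30.1 grip 10.0 tilt -1.0
tool dx,dy units [-0.006  0.022]
```

apply_moves --steps '[0,0.1,0,0,0,-0.25,25,0.005,0.1,0,0,0,-0.25,25,0,0.095,0,0,0,-0.25,25,0.005,0.095,0,0,0,-0.25,25,0,0,0,0,0,0,25,0,0,0,0,0,0,25]'

```text
t: 11.9
tool_pos: [0.5721, 0.078, 0.0005]
orientation: [-2.333, -2.103, 0.002]
force: [-1.9, -4.3, 3.4]
opening: 0.0299
gripper_force: 10.0
```

```bash
python3 -c "
from h import *
sw()"
```

```text
t 11.9 jig [26.47  6.44] z 0.0005 ang -17.75 Ftool [-4.5  -1.49 -3.37] open 29.9 grip 10.0 tilt -1.0
ideal here:
t 11.9 jig [26.47  6.44] z 0.0005 ang -17.75 Ftool [-4.5  -1.49 -3.37] open 29.9 grip 10.0 tilt -1.0
tool dx,dy units [-0.01   0.012]
```

apply_moves --steps '[0,0.095,0,0,0,-0.25,25,0.005,0.095,0,0,0,-0.25,25,0,0.095,0,0,0,-0.25,25,0.005,0.095,0,0,0,-0.25,25,0,0,0,0,0,0,25,0,0,0,0,0,0,25]'

```text
t: 12.4
tool_pos: [0.5836, 0.0775, 0.0005]
orientation: [-2.22, -2.223, 0.002]
force: [-1.0, -4.7, 2.1]
opening: 0.03
gripper_force: 10.1
```

```bash
python3 -c "
from h import *
sw()"
```

```text
t 12.4 jig [37.68  3.59] z 0.0005 ang -11.75 Ftool [-4.7  -1.05 -2.07] open 30.0 grip 10.1 tilt -1.0
ideal here:
t 12.4 jig [37.68  3.59] z 0.0005 ang -11.75 Ftool [-4.7  -1.05 -2.07] open 30.0 grip 10.1 tilt -1.0
tool dx,dy units [-0.014  0.006]
```

apply_moves --steps '[0,0,0,0,0,0,25,0,0,0,0,0,0,25,0,0.08,0,0,0,-0.2,25,0,0.08,0,0,0,-0.2,25,0,0.08,0,0,0,-0.2,25,0,0,0,0,0,0,25]' --grip_force 25

```text
t: 12.9
tool_pos: [0.5909, 0.0778, 0.0005]
orientation: [-2.148, -2.292, 0.002]
force: [-1.3, -5.0, 0.6]
opening: 0.0295
gripper_force: 25.1
```

apply_moves --steps '[0,0.065,0,0,0,-0.17,25,0.002,0.065,0,0,0,-0.17,25,0,0,0,0,0,0,25,0,0,0,0,0,0,25]'

```text
t: 13.23
tool_pos: [0.5938, 0.0781, 0.0005]
orientation: [-2.108, -2.327, 0.004]
force: [-5.3, -6.0, 5.1]
opening: 0.0296
gripper_force: 25.0
```

```bash
python3 -c "
from h import *
sw()"
```

```text
t 13.23 jig [47.73  2.08] z 0.0005 ang -6.18 Ftool [-5.5  -5.9  -5.11] open 29.6 grip 25.0 tilt -1.0
ideal here:
t 13.23 jig [47.73  2.08] z 0.0005 ang -6.18 Ftool [-5.5  -5.9  -5.11] open 29.6 grip 25.0 tilt -1.0
tool dx,dy units [-0.018  0.02 ]
```

apply_moves --steps '[0,0.065,0,0,0,-0.17,25,0.002,0.065,0,0,0,-0.17,25,0,0,0,0,0,0,25,0,0,0,0,0,0,25]'

```text
t: 13.57
tool_pos: [0.5978, 0.0786, 0.0005]
orientation: [-2.066, -2.365, 0.003]
force: [-5.4, -5.1, 4.5]
opening: 0.0295
gripper_force: 25.0
```

```bash
python3 -c "
from h import *
sw()"
```

```text
t 13.57 jig [51.77  1.7 ] z 0.0005 ang -4.12 Ftool [-4.31 -6.   -4.44] open 29.5 grip 25.0 tilt -1.0
ideal here:
t 13.57 jig [51.77  1.7 ] z 0.0005 ang -4.12 Ftool [-4.31 -6.   -4.44] open 29.5 grip 25.0 tilt -1.0
tool dx,dy units [-0.018  0.014]
```

apply_moves --steps '[0,0.065,0,0,0,-0.17,25,0,0.065,0,0,0,-0.17,25,0,0,0,0,0,0,25,0,0,0,0,0,0,25]'

```text
t: 13.9
tool_pos: [0.6017, 0.0792, 0.0005]
orientation: [-2.023, -2.401, 0.003]
force: [-4.7, -4.3, 4.0]
opening: 0.0299
gripper_force: 25.0
```

```bash
python3 -c "
from h import *
sw()"
```

```text
t 13.9 jig [55.77  1.49] z 0.0005 ang -2.07 Ftool [-3.41 -5.34 -3.98] open 29.9 grip 25.0 tilt -1.0
ideal here:
t 13.9 jig [55.77  1.49] z 0.0005 ang -2.07 Ftool [-3.41 -5.34 -3.98] open 29.9 grip 25.0 tilt -1.0
tool dx,dy units [-0.019  0.01 ]
```

apply_moves --steps '[0,0.03,0,0,0,-0.08,25,0,0.03,0,0,0,-0.08,25,0,0,0,0,0,0,25,0,0,0,0,0,0,25]'

```text
t: 14.23
tool_pos: [0.6032, 0.0795, 0.0004]
orientation: [-2.003, -2.418, 0.004]
force: [-6.1, -4.3, 4.5]
opening: 0.0298
gripper_force: 25.0
```

```bash
python3 -c "
from h import *
sw()"
```

```text
t 14.23 jig [57.23  1.49] z 0.0004 ang -1.12 Ftool [-3.1  -6.84 -4.45] open 29.8 grip 25.0 tilt -1.0
ideal here:
t 14.23 jig [57.23  1.49] z 0.0004 ang -1.12 Ftool [-3.1  -6.84 -4.45] open 29.8 grip 25.0 tilt -1.0
tool dx,dy units [-0.02   0.022]
```

apply_moves --steps '[0,0.03,0,0,0,-0.08,25,0,0,0,0,0,0,25,0,0,0,0,0,0,25]'

```text
t: 14.48
tool_pos: [0.6041, 0.0796, 0.0005]
orientation: [-1.993, -2.426, 0.004]
force: [-6.6, -6.4, 5.2]
opening: 0.0298
gripper_force: 25.0
```

```bash
python3 -c "
from h import *
sw();print(robot.read_state()['wrist_torque'])"
```

```text
t 14.48 jig [58.12  1.45] z 0.0005 ang -0.64 Ftool [-4.96 -7.68 -5.21] open 29.8 grip 25.0 tilt -1.0
ideal here:
t 14.48 jig [58.12  1.45] z 0.0005 ang -0.64 Ftool [-4.96 -7.68 -5.21] open 29.8 grip 25.0 tilt -1.0
tool dx,dy units [-0.02   0.022] 
[-0.99679346  1.06124658  0.18068859]
```

apply_moves --steps '[0,0.03,0,0,0,-0.08,25,0,0,0,0,0,0,25,0,0,0,0,0,0,25]'

```text
t: 14.73
tool_pos: [0.605, 0.0798, 0.0005]
orientation: [-1.983, -2.434, 0.004]
force: [-6.3, -4.9, 5.7]
opening: 0.0295
gripper_force: 25.0
```

```bash
python3 -c "
from h import *
sw();print(robot.read_state()['wrist_torque'])"
```

```text
t 14.73 jig [59.04  1.43] z 0.0005 ang -0.16 Ftool [-3.48 -7.2  -5.71] open 29.5 grip 25.0 tilt -1.0
ideal here:
t 14.73 jig [59.04  1.43] z 0.0005 ang -0.16 Ftool [-3.48 -7.2  -5.71] open 29.5 grip 25.0 tilt -1.0
tool dx,dy units [-0.019  0.022] 
[-1.02726     1.02581829  0.109227  ]
```

apply_moves --steps '[0,0.03,0,0,0,-0.05,25,0,0,0,0,0,0,25,0,0,0,0,0,0,25]'

```text
t: 14.98
tool_pos: [0.6053, 0.0799, 0.0005]
orientation: [-1.976, -2.439, 0.005]
force: [-9.5, -6.5, 8.0]
opening: 0.0297
gripper_force: 25.0
```

```bash
python3 -c "
from h import *
where();print(robot.read_state()['wrist_torque'])"
```

```text
t 14.98 jig [59.43  1.46] z 0.0005 ang 0.13 Ftool [ -4.43 -10.63  -7.98] open 29.7 grip 25.0 tilt -0.99999
[-1.08579655  1.4794957   0.00764646]
```

apply_moves --steps '[0,0.025,0,0,0,0,25,0,0,0,0,0,0,25,0,0,0,0,0,0,25]'

```text
t: 15.23
tool_pos: [0.6054, 0.0799, 0.0005]
orientation: [-1.976, -2.438, 0.006]
force: [-12.5, -6.8, 10.2]
opening: 0.0296
gripper_force: 25.0
```

```bash
python3 -c "
from h import *
where();print(robot.read_state()['wrist_torque'])"
```

```text
t 15.23 jig [59.45  1.48] z 0.0005 ang 0.13 Ftool [ -4.02 -13.72 -10.11] open 29.6 grip 25.0 tilt -0.99999
[-1.21378007  2.10725607 -0.05328634]
```

The rail bears on the blocks: travel has stopped and lateral force is up. Open slightly, then push gently with the -x finger alone so it beds flat on both.

apply_moves --steps '[0,0,0,0,0,0,38,0,0,0,0,0,0,38,0,0,0,0,0,0,38,0,0,0,0,0,0,38]'

```text
t: 15.57
tool_pos: [0.608, 0.0811, 0.0008]
orientation: [-1.976, -2.441, -0.001]
force: [-1.5, 0.4, -0.2]
opening: 0.0353
gripper_force: 0.3
```

```bash
python3 -c "
from h import *
where()"
```

```text
t 15.57 jig [62.25  2.05] z 0.0008 ang 0.18 Ftool [ 0.72 -1.43  0.23] open 35.3 grip 0.3 tilt -1.0
```

apply_moves --steps '[0,0.03,0,0,0,0,38,0,0.03,0,0,0,0,38,0,0,0,0,0,0,38,0,0,0,0,0,0,38]'

```text
t: 15.9
tool_pos: [0.608, 0.081, 0.0006]
orientation: [-1.975, -2.44, 0.004]
force: [-8.4, -1.1, 4.7]
opening: 0.0354
gripper_force: 4.4
```

```bash
python3 -c "
from h import *
where()"
```

```text
t 15.9 jig [62.28  2.02] z 0.0006 ang 0.2 Ftool [ 0.65 -8.51 -4.69] open 35.4 grip 4.4 tilt -0.99999
```

apply_moves --steps '[0,-0.06,0,0,0,0,38,0,-0.06,0,0,0,0,45,0,0,0,0,0,0,55,0,0,0,0,0,0,55,0,0,0,0,0,0,55,0,0,-0.2,0,0,0,55,0,0,-0.5,0,0,0,55,0,0,-0.8,0,0,0,55,0,0,-0.8,0,0,0,55,0,0,-0.8,0,0,0,55,0,0,-0.8,0,0,0,55]'

```text
t: 16.82
tool_pos: [0.6064, 0.0801, 0.1198]
orientation: [1.976, 2.442, 0.001]
force: [0.4, 0.4, -0.2]
opening: 0.0509
gripper_force: 0.0
```

```bash
python3 -c "
from h import *
where()"
```

```text
t 16.82 jig [60.51  1.48] z 0.1198 ang 0.19 Ftool [0.34 0.48 0.23] open 50.9 grip 0.0 tilt -1.0
```

apply_moves --steps '[-0.8,-0.8,-0.2,0,0,0,55,-0.8,-0.8,0,0,0,0,55,-0.8,-0.8,0,0,0,0,55,-0.8,-0.8,0,0,0,0,55,-0.8,-0.8,0,0,0,0,55,-0.8,-0.8,0,0,0,0,55,-0.8,-0.2,0,0,0,0,55,-0.8,0,0,0,0,0,55,-0.8,0,0,0,0,0,55,-0.8,0,0,0,0,0,55,-0.8,0,0,0,0,0,55,-0.8,0,0,0,0,0,55]'

```text
t: 17.82
tool_pos: [0.5199, -0.2342, 0.1248]
orientation: [1.976, 2.441, 0.0]
force: [0.4, 0.5, 0.2]
opening: 0.0511
gripper_force: 0.0
```

```bash
python3 -c "
from h import *
where()
im=eyes.read_camera('top')
cv2.imwrite('pics/c7.png',cv2.resize(im[115:265,215:405],None,fx=4,fy=4,interpolation=cv2.INTER_CUBIC)[:,:,::-1])"
```

```text
t 17.82 jig [ -88.59 -288.42] z 0.1248 ang 0.18 Ftool [ 0.41  0.51 -0.18] open 51.1 grip 0.0 tilt -1.0
```

View pics/c7.png

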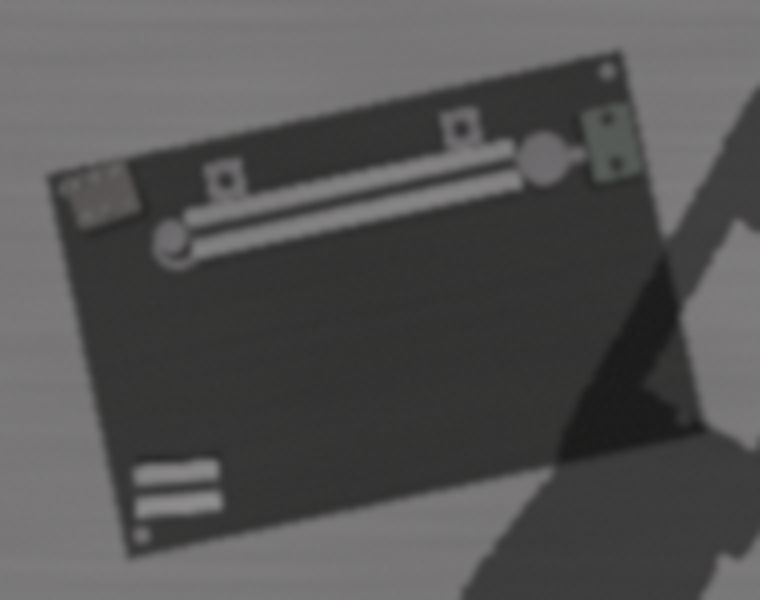

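The picture shows the rail in line, from (187,235) to (518,165), touching both blocks and sitting between the post (172,240) and the pushed-back nose (545,157, previously 539). The offcut and terminal have not moved. Handing in.

```bash
python3 -c "
from h import *
print(robot.close_job())"
```

```text
the job is handed in; nothing more can be done
None
```

The profile was slid onto the post while about 30° askew, swung about it against the spring stop until it lay flat on both blocks, and released; tool force stayed near 15 N or less, and the job was handed in at about 18 s (the result was not reported back).

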